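# Sweep the orange berry charms off the sorting board into the red tray

## Task

Sweep the three orange berry charms across the wooden sorting board with your fingertips and over its far edge, so that all three drop into the red tray. Only push them gently: do not pinch, press down on or lift any charm. Leave the blue charm and the little red-capped mushroom standing where they are on the board, and do not disturb the other goods on the table.

Things in the scene. Friction and masses are not known exactly. Their poses are not given: they have to be found in the camera images.
- board: Fixed wooden board, 240 mm along x, 370 mm along y, top 40 mm above the table. Origin: centre of its underside, on the table. x points away from the robot (turned up to 0.25 rad). Far edge (x = +120 mm) and near edge have no rim; side strips (y = +-177 to +-185 mm) are 10 mm above the top. Charms and mushroom stand in a rough row at x = -50 to -20 mm, 52 to 80 mm apart along y, in any order.
- tray: Fixed red open tray against the board's far edge (gap 1 mm), same axes, shifted up to 30 mm along that edge. Outside 100 mm along x, 280 mm along y; walls and floor 4 mm. Origin: centre of its underside, on the table. Wall next to the board 32 mm high (8 mm below the board's top), the other three 55 mm; charms must cross the edge between tray y = -136 and +136 mm.
- berry_a: Orange berry charm of painted wood, loose, 28 mm diameter, 18 mm high, about 15 g: flat base, upright sides for 10 mm, then domed. Origin: centre of the flat base; z up as it stands on the board.
- berry_b: Second orange berry charm, the same as berry_a.
- berry_c: Third orange berry charm, the same as berry_a.
- berry_blue: Blue berry charm, same shape and size as the orange ones, to be left alone. Origin: centre of the flat base.
- mushroom: Loose wooden mushroom ornament standing on the board, white stem and red cap, 30 mm diameter at the cap, 45 mm high, base 26 mm diameter. To be left alone. Origin: centre of its base.
- mug: Green mug, 80 mm diameter, 90 mm high, on the table left of the board (robot's left). Origin: centre of its underside. Bystander.
- basket: Round cork-coloured bowl, 140 mm diameter, 60 mm high, right of the board. Origin: centre of its underside. Bystander.
- jar: Jar with wooden lid, 56 mm diameter, 75 mm high, left of the board. Origin: centre of its underside. Bystander.
- giftbox: Cardboard gift box 70 x 90 x 35 mm, left beyond the mug. Origin: centre of its underside. Bystander.
- glue: Bottle with orange cap, 40 mm diameter, 100 mm high, right beyond the bowl. Origin: centre of its underside. Bystander.

How it is judged (in metres and radians):
At the end, for the whole second after the job is handed in: All three orange charms at rest between the red tray's walls, base centres under 36 mm above the table; blue charm and mushroom upright within 0.2 rad and 15 mm of their start; mug, bowl, jar, gift box and bottle within 20 mm of their start (x of berry_a in the frame of tray between -0.047 and 0.047 m and y of berry_a in the frame of tray between -0.137 and 0.137 m and height (world z) of each of berry_a, berry_b, berry_c below 0.036 m and linear speed of each of berry_a, berry_b, berry_c below 0.03 m/s and x of berry_b in the frame of tray between -0.047 and 0.047 m and y of berry_b in the frame of tray between -0.137 and 0.137 m and x of berry_c in the frame of tray between -0.047 and 0.047 m and y of berry_c in the frame of tray between -0.137 and 0.137 m and distance of each of berry_blue, mushroom from where it was at the start of the episode below 0.015 m and angle between each of berry_blue, mushroom's own z axis and vertical below 0.2 rad and distance of each of mug, basket, jar, giftbox, glue from where it was at the start of the episode below 0.02 m); the robot touches nothing.
It fails at once if a charm is lifted more than 22 mm above the board's top (height (world z) of any of berry_a, berry_b, berry_c, berry_blue above 0.062 m).
It fails at once if a charm is pinched or pressed with more than 15 N (contact force between the fingers and berry_a above 15 N or contact force between the fingers and berry_b above 15 N or contact force between the fingers and berry_c above 15 N or contact force between the fingers and berry_blue above 15 N).
It fails at once if the blue charm or the mushroom is moved more than 15 mm or tipped over (distance of any of berry_blue, mushroom from where it was at the start of the episode above 0.015 m or angle between any of berry_blue, mushroom's own z axis and vertical above 0.5 rad).
It fails at once if another object on the table is moved more than 20 mm (distance of any of mug, basket, jar, giftbox, glue from where it was at the start of the episode above 0.02 m).
It also fails if it takes over 54 s, if anything falls off the work surface, if the arm or the gripper's body presses on something with over 40 N, if the wrist force passes 120 N, or if a joint passes its speed limit or range.

## Robot

A 6-joint arm with a two-finger parallel gripper is mounted at the origin on the work surface. World frame = base frame: x ahead of the robot, y to its left, z up, the work surface at z = 0. Lengths are in m, angles in degrees, forces in N, time in s.
With the tool pointing down it reaches from about 0.25 to 0.725 m from the base axis. Payload 9.7 kg.
Tool frame: the origin (TCP) lies between the finger pads; the fingertips stand 11 mm ahead of it and the grasp point (between the pads) lies 8 mm behind it; z points along the fingers, x is the direction in which the jaws open and shut, and the axes are right-handed (so a half turn about z gives the same grasp; the last joint's range is limited). The gripper opens to 85 mm and grips with 20 to 120 N. Pads are 22 mm wide; open, the fingers measure 114 mm over their backs; the gripper's body (76 mm by 85 mm) begins 54 mm behind the grasp point. The pads swing forward as they close: fully open they stand 13 mm farther back than shut.
Start: joints at [-66.635, 4.979, 10.078, 95.1, 0, 90], TCP at [0.218, -0.505, 0.242] pointing down, gripper open.
Joint ranges: [-179.16, 179.16], [-48.56, 103.87], [-65.8, 70.77], [-126.05, 130.52], [-82.76, 87.17], [-180, 180]. Speed limits (degrees/s): [127.2, 127.2, 147.25, 180, 180, 180].

## Interface

Orientations are given as [roll, pitch, yaw] about the fixed x, y, z axes, in that order (R = Rz(yaw) Ry(pitch) Rx(roll)).
In Python, from workcell import get_obs, camera, job_done gives the robot as it stands.
- The arm moves only by the tool arm_command, never from a script. Its argument "increments" is a list of rows, each a list of 2 entries, a list of its own where there are three numbers: the shift along the tool's x, y, z in units of 25 mm (1.0 is 25 mm), then the turn about the tool's z in units of 6 degrees (1.0 is 6 degrees). In form: [[[dx, dy, dz], roll], ...]. A call has 1 to 5 rows; each row is the pose to reach, as a shift and turn from the pose measured when the call began, along the tool's axes at that moment; what a row does not reach only later rows make up. A row lasts 1/10 s, in which the tool goes at most 50 mm and 8.59 degrees, less where a joint would pass 70% of its speed; a pose out of reach is approached as far as the arm can. A call with a gripper value outside its range is refused whole. "claw" is the closure, from -1 (fully open) to 1 (shut), so that 0 is half open, set as the call begins (left out, the last holds). The fingers move at their own pace and stop on an object; "force" is the grip in N (left out, the last holds). Time passes only in rows, so rows that repeat a pose let the fingers close. It gives the time, the measured TCP pose, the force and the opening at its end, in the units of the state.
- get_obs(): the state, without advancing time (a new reading comes with each control period).
- camera(name): name is "scene" or "top" or "wrist"; returns a dict with "frame" (420x560x3 uint8, red, green, blue), "range_z" (420x560 float32, m along the optical axis (not along the pixel's ray), 0 where there is no reading), "K" (3x3 intrinsics, pixels), "R" (3x3) and "t" (3): a world point X has camera coordinates R X + t; the wrist camera has in their place "hand_eye" (4x4, takes a point from camera to tool coordinates, whose origin is the TCP and whose axes are the tool frame's). Camera axes: x right, y down, z forward; pixel columns grow to the right and rows downward; lengths in m; the calibration is good to about 2 mm. A picture is of the moment at which its call begins: read the wrist's pose just before it.
- job_done(): hands the job in, once; it reports no verdict.
The state is a dict: "time": time; "q": joint angles; "qd": joint speeds; "joint_efforts": joint torques, N m; "ee_pos": TCP position; "tcp_rot": TCP orientation; "wrist_force": force on the tool from outside, world axes, zero at the start; "torque": the same for the moment, N m; "opening": finger opening in m.
Only numpy, scipy, OpenCV 4.12 (cv2) and the standard library are available. Lean on these libraries where they do the work, as an engineer would, in place of code of your own. Each camera call takes 0.05 s, during which the arm holds its last target.

## Working session

There is one attempt and no reset: what is moved stays moved. The work goes in short steps, Python scripts to look and compute and a tool call to move; the robot and the scene stay as the last step left them, time stands still between calls to the robot, and variables do not carry over. Pictures are saved under pics/ and viewed, and the job is handed in when it is done.

Besides the shell and the picture viewer there is one more tool, called after "Emit:" as name(argument=value, ...), one argument or row to a line, values as JSON. arm_command: Moves the arm, as the interface text tells. Its arguments: {"type":"object","properties":{"increments":{"type":"array"},"claw":{"type":"number"},"force":{"type":"number"}},"required":["increments"]}

```bash
mkdir -p pics; ls
python3 - <<'E'
from workcell import get_obs,camera
import cv2,numpy as np
o=get_obs();print(o)
for n in("scene","top"):
    c=camera(n);cv2.imwrite(f"pics/{n}0.png",c["frame"][:,:,::-1]);np.savez(f"{n}0.npz",**{k:v for k,v in c.items()})
    print(n,c["K"],c["R"],c["t"])
E
```

```text
pics
{'time': 0.0, 'q': array([-6.66351042e+01,  5.01093748e+00,  1.00335848e+01,  9.51027836e+01,
       -1.50949835e-03,  9.00026917e+01]), 'qd': array([ 0.04191678, -0.0696801 ,  0.08577105,  0.03854733, -0.08494852,
       -0.08159071]), 'joint_efforts': array([ 2.78062789e-04, -5.20390248e+01,  4.64803934e+01,  1.64495234e-02,
       -1.57260155e-05, -8.35912140e-07]), 'ee_pos': array([ 0.21801877, -0.50467795,  0.24157687]), 'tcp_rot': array([ 1.79998487e+02,  8.01362179e-02, -6.66377958e+01]), 'wrist_force': array([-0.46500466, -0.42655623,  0.34309711]), 'torque': array([ 0.01178794, -0.020522  ,  0.01849846]), 'opening': 0.08550478505467411}
scene [[537.09244576   0.         280.87538495]
 [  0.         537.09244576 215.11076534]
 [  0.           0.           1.        ]] [[ 0.76811315  0.64014089  0.01489372]
 [ 0.4738369  -0.5526106  -0.68563847]
 [-0.4306748   0.53370512 -0.72778985]] [-0.39212796 -0.2130093   1.71661399]
top [[528.0718831    0.         274.19768407]
 [  0.         528.0718831  206.90727129]
 [  0.           0.           1.        ]] [[-0.05470477 -0.99850196 -0.00110761]
 [-0.97298235  0.05355575 -0.22458214]
 [ 0.22430502 -0.01120803 -0.97445453]] [0.01032776 0.53473077 1.1795388 ]
```

View pics/top0.png

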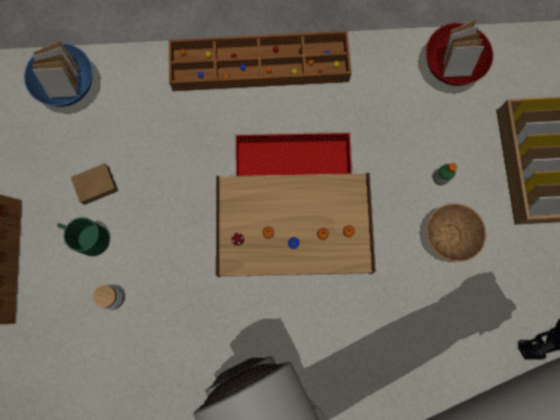

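View pics/scene0.png

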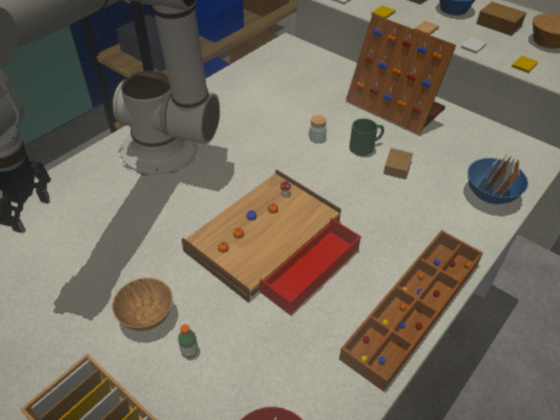

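The top view shows, left to right: mushroom (237,239), orange (268,232), blue (293,243), orange (322,234) and orange (349,231). The red tray lies beyond the board's far edge.

```bash
cat > h.py <<'E'
import numpy as np,cv2
def ray(c,u,v,z):
    K,R,t=c["K"],c["R"],c["t"]
    d=R.T@np.linalg.inv(K)@np.array([u,v,1.]); o=-R.T@t
    return o+d*(z-o[2])/d[2]
def blobs(c,z=.049):
    f=np.ascontiguousarray(c["frame"]);h=cv2.cvtColor(f,cv2.COLOR_RGB2HSV)
    out=[]
    for nm,lo,hi in(("orange",(7,200,110),(14,255,255)),("blue",(108,150,60),(130,255,255)),("red",(0,150,60),(5,255,255)),("red2",(172,120,50),(180,255,255))):
        m=cv2.inRange(h,lo,hi);n,l,s,ce=cv2.connectedComponentsWithStats(m)
        for i in range(1,n):
            if s[i,4]>8:
                p=ray(c,*ce[i],z if nm!="red" else .07)
                out.append((nm,s[i,4],ce[i].round(1),p.round(4)))
    return out
E
python3 - <<'E'
from h import *
for n in("top","scene"):
    c=dict(np.load(n+"0.npz"))
    for b in blobs(c):
        if .2<b[3][0]<.75 and abs(b[3][1])<.3: print(n,*b)
c=dict(np.load("top0.npz"))
cv2.imwrite("pics/crop0.png",cv2.resize(c["frame"][125:285,205:385,::-1],None,fx=4.4,fy=3.75*1.0,interpolation=cv2.INTER_CUBIC)[:600,:800])
E
```

```text
top orange 71 [348.5 230.6] [ 0.4707 -0.1902  0.049 ]
top orange 75 [267.7 232.2] [ 0.4773 -0.0006  0.049 ]
top orange 70 [322.8 233.6] [ 0.4669 -0.1295  0.049 ]
top blue 70 [293.1 242.6] [ 0.4494 -0.0585  0.049 ]
top red 4024 [292.3 155.4] [ 0.6557 -0.069   0.07  ]
top red 60 [237.1 238.4] [0.4629 0.0703 0.07  ]
top red2 9 [308.9 135.7] [ 0.7112 -0.1137  0.049 ]
top red2 9 [343.2 135.9] [ 0.706  -0.1976  0.049 ]
top red2 13 [265.2 138.5] [ 0.7097 -0.0064  0.049 ]
top red2 16 [325.  137.9] [ 0.7032 -0.1526  0.049 ]
scene orange 31 [272.6 207.3] [0.4781 0.0024 0.049 ]
scene orange 40 [238. 232.] [ 0.4676 -0.1256  0.049 ]
scene orange 35 [222.7 246. ] [ 0.4704 -0.1863  0.049 ]
scene red 13 [285.  183.4] [0.4568 0.081  0.07  ]
scene red 3254 [309.9 264.3] [ 0.6864 -0.1017  0.07  ]
```

View pics/crop0.png

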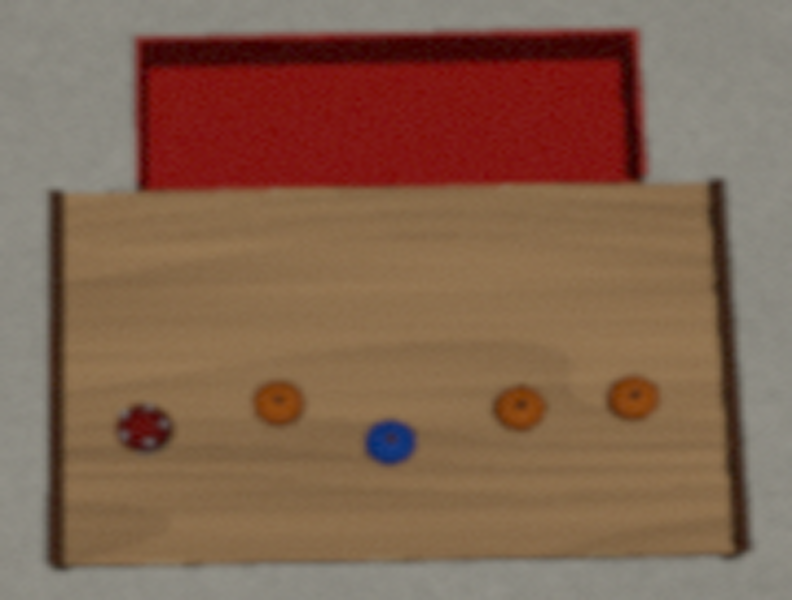

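Run:
```python
from h import *
c=dict(np.load("top0.npz"))
for nm,u,v,z in(("FL",52,192,.05),("FR",722,182,.05),("NL",52,567,.05),("NR",746,551,.05),("fl",65,192,.04),("fr",710,184,.04),("nl",65,565,.04),("nr",733,556,.04),("TFL",137,38,.055),("TFR",638,30,.055),("TNL",140,189,.055),("TNR",647,183,.055)):
    print(nm,ray(c,205+u/4.4,125+v/3.75,z).round(4))
```

```text
FL [0.6202 0.1144 0.05  ]
FR [ 0.6067 -0.2515  0.05  ]
NL [0.3809 0.1216 0.05  ]
NR [ 0.3708 -0.2416  0.05  ]
fl [0.6227 0.1082 0.04  ]
fr [ 0.6086 -0.2468  0.04  ]
nl [0.3828 0.1158 0.04  ]
nr [ 0.369  -0.2364  0.04  ]
TFL [0.7201 0.0637 0.055 ]
TFR [ 0.7103 -0.2138  0.055 ]
TNL [0.618 0.066 0.055]
TNR [ 0.6068 -0.2096  0.055 ]
```

```bash
cat >> h.py <<'E'
from scipy.spatial.transform import Rotation as Ro
def inc(p,yaw=-92.1):
    from workcell import get_obs
    o=get_obs();R=Ro.from_euler("xyz",o["tcp_rot"],degrees=True).as_matrix()
    d=R.T@(np.array(p)-o["ee_pos"])/.025
    print(o["time"],o["ee_pos"].round(4),o["tcp_rot"].round(2),o["opening"],"inc",d.round(2),"roll",round(-(yaw-o["tcp_rot"][2])/6,2))
def B(x,y,z):  # board->world
    a=np.radians(-2.1);return np.array([.495+x*np.cos(a)-y*np.sin(a),-.064+x*np.sin(a)+y*np.cos(a),z])
def Bi(p):
    a=np.radians(-2.1);d=np.array(p)[:2]-[.495,-.064];return np.array([d[0]*np.cos(a)+d[1]*np.sin(a),-d[0]*np.sin(a)+d[1]*np.cos(a)])
E
python3 - <<'E'
from h import *
for n,p in dict(L=(.4777,.001),M=(.4672,-.1275),R=(.4705,-.188),blue=(.4494,-.0585),mush=(.46,.075)).items(): print(n,Bi(p).round(4))
inc(B(-.075,-.064,.242))
E
```

```text
L [-0.0197  0.0643]
M [-0.0255 -0.0645]
R [-0.0199 -0.1248]
blue [-0.0458  0.0038]
mush [-0.0401  0.1376]
0.1 [ 0.218  -0.5047  0.2416] [ 1.800e+02  7.000e-02 -6.664e+01] 0.0857034547631457 inc [-10.77 -13.35  -0.  ] roll 4.24
```

Emit:
arm_command(
  increments=[
    [[-1.1,-1.3,0],0.5],
    [[-2.2,-2.7,0],1.1],
    [[-3.3,-4.0,0],1.7],
    [[-4.4,-5.4,0],2.3],
    [[-5.5,-6.8,0],2.8],
  ],
  claw=0.62,
  force=20,
)

```text
time: 0.6
ee_pos: [0.3199, -0.3095, 0.2415]
tcp_rot: [180.0, 0.1, -83.6]
wrist_force: [0.9, -0.9, -0.2]
opening: 0.0162
```

```bash
python3 -c "
from h import *
inc(B(-.075,-.064,.242))"
```

```text
0.6 [ 0.3199 -0.3095  0.2415] [ 1.7997e+02  8.0000e-02 -8.3610e+01] 0.01624710208450783 inc [-6.89 -4.71 -0.01] roll 1.41
```

Emit:
arm_command(
  increments=[
    [[-1.7,-1.2,0],0.5],
    [[-3.4,-2.4,0],1.0],
    [[-5.2,-3.5,0],1.4],
    [[-6.9,-4.7,0],1.4],
    [[-6.9,-4.7,0],1.4],
  ],
)

```text
time: 1.1
ee_pos: [0.4187, -0.1212, 0.2414]
tcp_rot: [180.0, 0.1, -91.8]
wrist_force: [-1.0, -0.0, 0.2]
opening: 0.0166
```

```bash
python3 -c "
from h import *
inc(B(-.075,-.064,.058))"
```

```text
1.1 [ 0.4187 -0.1212  0.2414] [ 1.7995e+02  1.3000e-01 -9.1750e+01] 0.016642765251113738 inc [0.18 0.03 7.34] roll 0.06
```

Emit:
arm_command(
  increments=[
    [[0.1,0,1.4],0],
    [[0.2,0,2.8],0],
    [[0.2,0,4.2],0],
    [[0.2,0,5.4],0],
    [[0.2,0,6.4],0],
  ],
)

```text
time: 1.6
ee_pos: [0.4175, -0.1261, 0.0793]
tcp_rot: [179.9, 0.1, -91.8]
wrist_force: [0.1, -0.4, 0.2]
opening: 0.0163
```

Run:
```python
from h import *
from workcell import camera
inc(B(-.075,-.064,.058))
for n in("wrist","scene","top"):
    c=camera(n);f=c["frame"][:,:,::-1]
    if n=="scene":f=cv2.resize(f[150:310,150:360],None,fx=3.7,fy=3.7,interpolation=cv2.INTER_CUBIC)
    if n=="wrist": print(c["K"],c["hand_eye"])
    cv2.imwrite(f"pics/{n}1.png",f)
```

```text
1.6 [ 0.4175 -0.1261  0.0793] [ 1.7986e+02  1.4000e-01 -9.1770e+01] 0.016306354010362217 inc [-0.04 -0.01  0.85] roll 0.05
[[294.63179743   0.         284.0493984 ]
 [  0.         294.63179743 218.25959332]
 [  0.           0.           1.        ]] [[ 9.99997449e-01 -1.34460690e-03 -1.81490452e-03  5.32500552e-04]
 [ 1.79763447e-03  9.60277229e-01  2.79041953e-01 -6.88890923e-02]
 [ 1.36760975e-03 -2.79044503e-01  9.60277197e-01 -1.32161258e-01]
 [ 0.00000000e+00  0.00000000e+00  0.00000000e+00  1.00000000e+00]]
```

View pics/wrist1.png

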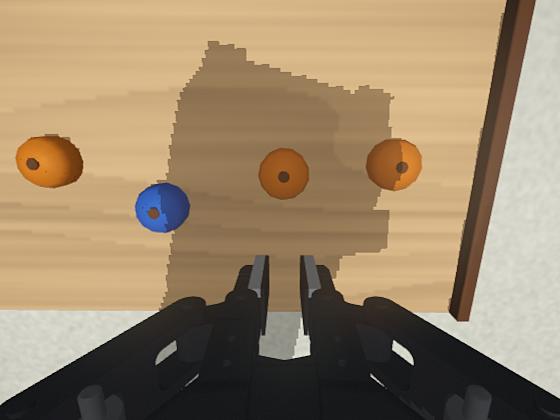

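View pics/scene1.png

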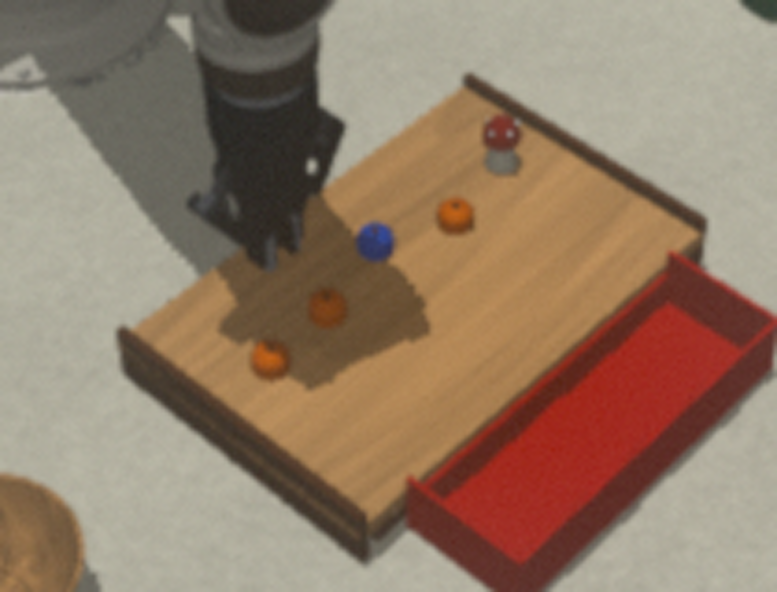

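The wrist view shows the middle orange charm at (284,174), centred ahead of the finger gap, with the blue charm at (162,207) well to the side. I'll lower the tool and push.

Emit:
arm_command(
  increments=[
    [[0,0,0.4],0],
    [[0,0,0.8],0],
    [[0,0,0.92],0],
    [[0,0,0.92],0],
  ],
)

```text
time: 2.15
ee_pos: [0.417, -0.1259, 0.0571]
tcp_rot: [179.8, 0.2, -91.8]
wrist_force: [0.5, -0.1, 0.1]
opening: 0.0161
```

Emit:
arm_command(
  increments=[
    [[0,-0.2,0],0],
    [[0,-0.4,0],0],
    [[0,-0.6,0],0],
    [[0,-0.8,0],0],
    [[0,-1.1,0],0],
  ],
)

```text
time: 2.65
ee_pos: [0.4451, -0.1267, 0.0571]
tcp_rot: [179.8, 0.2, -91.8]
wrist_force: [-0.3, -0.5, 0.6]
opening: 0.0163
```

```bash
cat > look.py <<'E'
from h import *
from workcell import camera,get_obs
import sys
t=sys.argv[1]
o=get_obs();print(o["time"],o["ee_pos"].round(4),Bi(o["ee_pos"]).round(4),o["wrist_force"].round(1))
c=camera("wrist");a=cv2.resize(c["frame"][:,:,::-1],None,fx=.7,fy=.7)
c=camera("scene");b=cv2.resize(c["frame"][150:310,160:370,::-1],(386,294),interpolation=cv2.INTER_CUBIC)
cv2.imwrite(f"pics/{t}.png",np.hstack([a,b]))
E
python3 look.py m2
```

```text
2.65 [ 0.4451 -0.1267  0.0571] [-0.0476 -0.0645] [-0.3 -0.5  0.6]
```

View pics/m2.png

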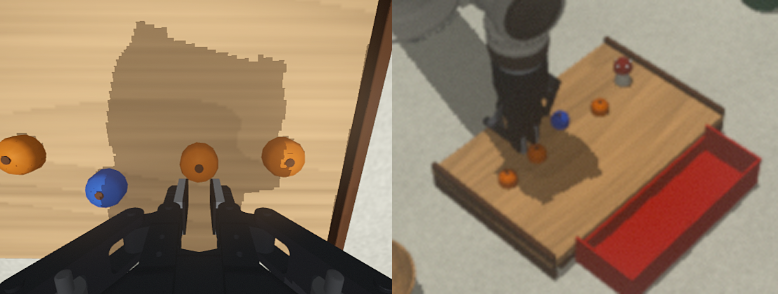

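The charm sits between the fingertips at (199,162), about to make contact. I'll continue.

Emit:
arm_command(
  increments=[
    [[0,-0.25,0],0],
    [[0,-0.5,0],0],
    [[0,-0.8,0],0],
    [[0,-1.1,0],0],
    [[0,-1.4,0],0],
  ],
)

```text
time: 3.25
ee_pos: [0.4811, -0.1278, 0.0568]
tcp_rot: [179.8, 0.2, -91.8]
wrist_force: [0.3, 0.0, 1.1]
opening: 0.0165
```

Emit:
arm_command(
  increments=[
    [[0,-0.3,0],0],
    [[0,-0.6,0],0],
    [[0,-0.9,0],0],
    [[0,-1.2,0],0],
    [[0,-1.5,0],0],
  ],
)

```text
time: 3.75
ee_pos: [0.5192, -0.129, 0.0566]
tcp_rot: [179.8, 0.2, -91.8]
wrist_force: [-0.7, -1.0, 0.3]
opening: 0.0165
```

```bash
python3 look.py m3
```

```text
3.75 [ 0.5192 -0.129   0.0566] [ 0.0266 -0.0641] [-0.7 -1.   0.3]
```

View pics/m3.png

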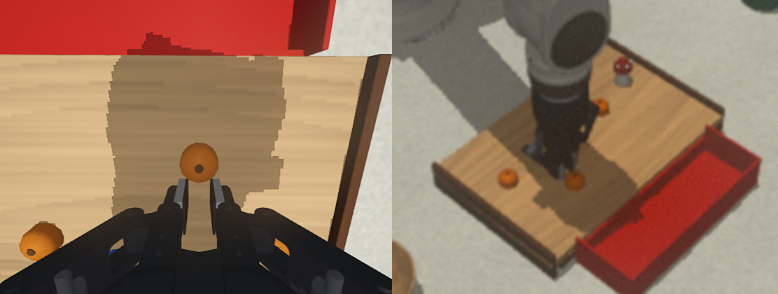

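The fork holds the charm centred at (199,162), and the far edge is at row 55. There are about 98 mm left.

Emit:
arm_command(
  increments=[
    [[0,-0.3,0],0],
    [[0,-0.6,0],0],
    [[0,-0.9,0],0],
    [[0,-1.2,0],0],
    [[0,-1.5,0],0],
  ],
)

```text
time: 4.35
ee_pos: [0.5576, -0.1302, 0.0564]
tcp_rot: [179.8, 0.2, -91.7]
wrist_force: [-0.5, -0.6, 0.3]
opening: 0.0163
```

Emit:
arm_command(
  increments=[
    [[0,-0.3,0],0],
    [[0,-0.6,0],0],
    [[0,-0.9,0],0],
    [[0,-1.2,0],0],
    [[0,-1.5,0],0],
  ],
)

```text
time: 4.85
ee_pos: [0.5957, -0.1313, 0.0562]
tcp_rot: [179.8, 0.2, -91.7]
wrist_force: [0.3, -0.5, 0.1]
opening: 0.0162
```

```bash
python3 look.py m4
```

```text
4.85 [ 0.5957 -0.1313  0.0562] [ 0.1031 -0.0636] [ 0.3 -0.5  0.1]
```

View pics/m4.png

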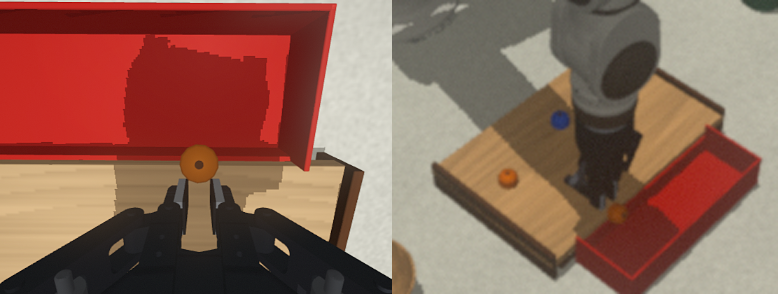

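The charm is now at the edge, (199,163). One more push.

Emit:
arm_command(
  increments=[
    [[0,-0.3,0],0],
    [[0,-0.6,0],0],
    [[0,-0.8,0],0],
    [[0,-1.0,0],0],
    [[0,-1.1,0],0],
  ],
)

```text
time: 5.45
ee_pos: [0.6238, -0.1321, 0.0558]
tcp_rot: [179.8, 0.2, -91.7]
wrist_force: [-0.5, -0.3, -0.1]
opening: 0.016
```

```bash
python3 look.py m5
```

```text
5.45 [ 0.6238 -0.1321  0.0558] [ 0.1312 -0.0633] [-0.5 -0.3 -0.1]
```

View pics/m5.png

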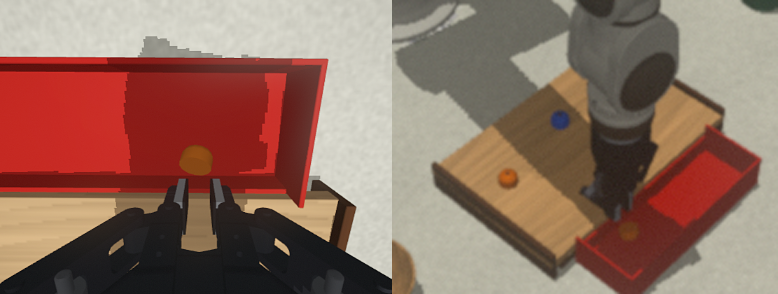

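The middle charm dropped into the tray at (197,160). Next I'll lift and go behind the right charm.

Emit:
arm_command(
  increments=[
    [[0,0,-1.3],0],
    [[0,0,-2.6],0],
    [[0.7,1.4,-3.0],0],
    [[1.2,2.8,-3.0],0],
    [[1.8,4.2,-3.0],0],
  ],
)

```text
time: 6.05
ee_pos: [0.5165, -0.1743, 0.1315]
tcp_rot: [179.8, 0.2, -91.7]
wrist_force: [0.0, -1.4, 0.4]
opening: 0.0164
```

```bash
python3 -c "
from h import *
inc(B(-.075,-.128,.12))"
```

```text
6.05 [ 0.5165 -0.1743  0.1315] [ 1.7983e+02  1.6000e-01 -9.1700e+01] 0.01636432192911013 inc [0.71 4.02 0.47] roll 0.07
```

Emit:
arm_command(
  increments=[
    [[0.2,1.2,0],0],
    [[0.5,2.5,0],0],
    [[0.7,3.7,0],0],
    [[0.7,4.0,0.2],0],
    [[0.7,4.0,0.8],0],
  ],
)

```text
time: 6.55
ee_pos: [0.4162, -0.1893, 0.1128]
tcp_rot: [-180.0, 0.1, -91.8]
wrist_force: [1.2, -0.8, 0.8]
opening: 0.0164
```

```bash
python3 look.py r1;python3 -c "
from h import *
inc(B(-.072,-.128,.056))"
```

```text
6.55 [ 0.4162 -0.1893  0.1128] [-0.0742 -0.1281] [ 1.2 -0.8  0.8]
6.65 [ 0.4157 -0.1884  0.1095] [179.72   0.21 -91.7 ] 0.01632555765474693 inc [ 0.04 -0.12  2.14] roll 0.07
```

View pics/r1.png

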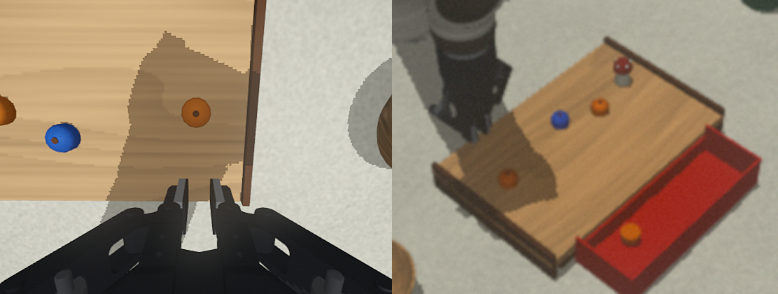

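The first charm rests in the tray. The right charm is at (196,112), about 1–2 mm left of the finger centre. I'll lower the tool, then push with a slant to the left.

Emit:
arm_command(
  increments=[
    [[-0.05,0,0.8],0],
    [[-0.05,0,1.5],0],
    [[-0.05,0,2.0],0],
    [[-0.05,-0.1,2.14],0],
    [[-0.05,-0.3,2.14],0],
  ],
)

```text
time: 7.15
ee_pos: [0.4233, -0.1869, 0.0556]
tcp_rot: [179.7, 0.2, -91.7]
wrist_force: [-0.0, 0.4, 0.4]
opening: 0.0162
```

Emit:
arm_command(
  increments=[
    [[0,-0.25,0],0],
    [[0,-0.5,0],0],
    [[0,-0.8,0],0],
    [[-0.05,-1.1,0],0],
    [[-0.1,-1.4,0],0],
  ],
)

```text
time: 7.65
ee_pos: [0.4591, -0.1854, 0.0556]
tcp_rot: [179.7, 0.2, -91.7]
wrist_force: [-0.2, -0.2, -0.5]
opening: 0.0163
```

```bash
python3 look.py r2
```

```text
7.65 [ 0.4591 -0.1854  0.0556] [-0.0314 -0.1227] [-0.2 -0.2 -0.5]
```

View pics/r2.png

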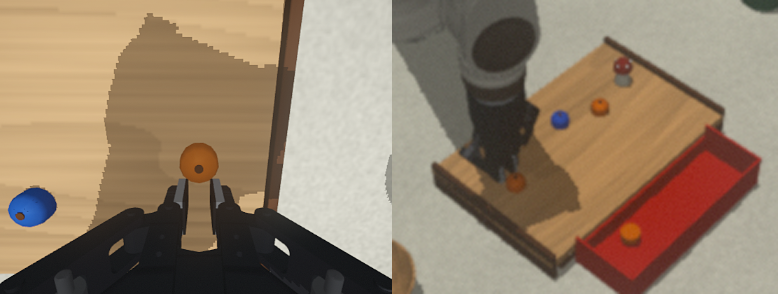

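The charm is seated at (199,162). I'll push on with the leftward slant.

Emit:
arm_command(
  increments=[
    [[-0.06,-0.3,0],0],
    [[-0.14,-0.6,0],0],
    [[-0.22,-0.9,0],0],
    [[-0.3,-1.2,0],0],
    [[-0.38,-1.5,0],0],
  ],
)

```text
time: 8.25
ee_pos: [0.4977, -0.1767, 0.0552]
tcp_rot: [179.7, 0.2, -91.7]
wrist_force: [-0.5, 0.1, 0.3]
opening: 0.0162
```

Emit:
arm_command(
  increments=[
    [[-0.08,-0.3,0],0],
    [[-0.16,-0.6,0],0],
    [[-0.24,-0.9,0],0],
    [[-0.32,-1.2,0],0],
    [[-0.4,-1.5,0],0],
  ],
)

```text
time: 8.75
ee_pos: [0.5361, -0.1677, 0.055]
tcp_rot: [179.7, 0.2, -91.7]
wrist_force: [-0.2, 0.3, 0.0]
opening: 0.0165
```

```bash
python3 look.py r3
```

```text
8.75 [ 0.5361 -0.1677  0.055 ] [ 0.0449 -0.1021] [-0.2  0.3  0. ]
```

View pics/r3.png

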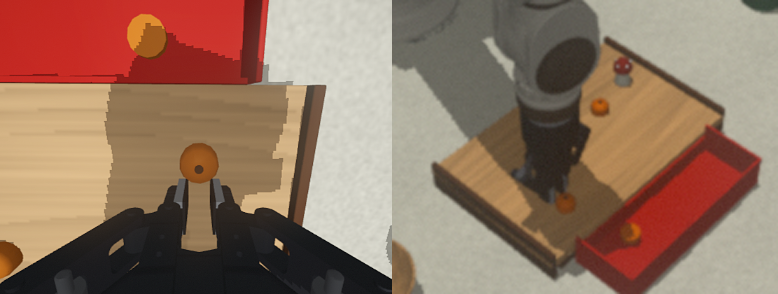

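The charm at (199,163) is now clear of the tray's right wall, which is near column 250. I'll push it straight over the edge.

Emit:
arm_command(
  increments=[
    [[0,-0.3,0],0],
    [[0,-0.6,0],0],
    [[0,-0.9,0],0],
    [[0,-1.2,0],0],
    [[0,-1.5,0],0],
  ],
)

```text
time: 9.35
ee_pos: [0.5745, -0.1687, 0.0547]
tcp_rot: [179.7, 0.2, -91.6]
wrist_force: [0.1, 0.3, 0.6]
opening: 0.0161
```

Emit:
arm_command(
  increments=[
    [[0,-0.3,0],0],
    [[0,-0.6,0],0],
    [[0,-0.9,0],0],
    [[0,-1.2,0],0],
    [[0,-1.5,0],0],
  ],
)

```text
time: 9.85
ee_pos: [0.6126, -0.1698, 0.0545]
tcp_rot: [179.7, 0.2, -91.6]
wrist_force: [-0.4, 0.6, 1.4]
opening: 0.0162
```

Emit:
arm_command(
  increments=[
    [[0,-0.3,0],0],
    [[0,-0.5,0],0],
    [[0,-0.5,0],0],
  ],
)

```text
time: 10.15
ee_pos: [0.6256, -0.1701, 0.0542]
tcp_rot: [179.7, 0.2, -91.6]
wrist_force: [-0.7, 0.5, 0.2]
opening: 0.0162
```

```bash
python3 look.py r4
```

```text
10.15 [ 0.6256 -0.1701  0.0542] [ 0.1344 -0.1012] [-0.7  0.5  0.2]
```

View pics/r4.png

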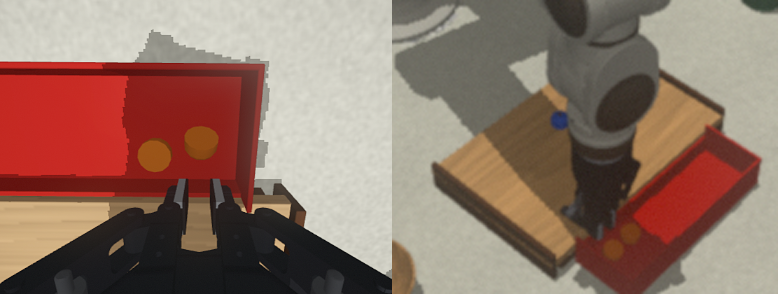

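Two charms are now in the tray, at (154,155) and (201,142). Next is the left one.

Emit:
arm_command(
  increments=[
    [[0,0,-1.3],0],
    [[0,0,-2.6],0],
    [[-1.1,1.4,-3.2],0],
    [[-2.2,2.8,-3.2],0],
    [[-3.3,4.2,-3.2],0],
  ],
)

```text
time: 10.75
ee_pos: [0.5216, -0.0844, 0.1357]
tcp_rot: [179.7, 0.2, -91.7]
wrist_force: [-0.2, 0.6, 0.6]
opening: 0.0163
```

```bash
python3 -c "
from h import *
inc(B(-.07,.0643,.12))"
```

```text
10.75 [ 0.5216 -0.0844  0.1357] [179.72   0.24 -91.66] 0.016263062210969043 inc [-3.37  3.87  0.66] roll 0.07
```

Emit:
arm_command(
  increments=[
    [[-1.1,1.2,0],0],
    [[-2.2,2.5,0],0],
    [[-3.3,3.8,0],0],
    [[-3.4,3.9,0.1],0],
    [[-3.4,3.9,0.7],0],
  ],
)

```text
time: 11.25
ee_pos: [0.427, -0.0051, 0.1203]
tcp_rot: [180.0, 0.6, -91.0]
wrist_force: [0.9, -0.2, 0.2]
opening: 0.0163
```

```bash
python3 look.py l1;python3 -c "
from h import *
inc(B(-.07,.0643,.056))"
```

```text
11.25 [ 0.427  -0.0051  0.1203] [-0.0701  0.0563] [ 0.9 -0.2  0.2]
11.35 [ 0.426  -0.0057  0.1169] [179.61   0.61 -91.11] 0.016209949551067214 inc [-0.32 -0.07  2.44] roll 0.17
```

View pics/l1.png

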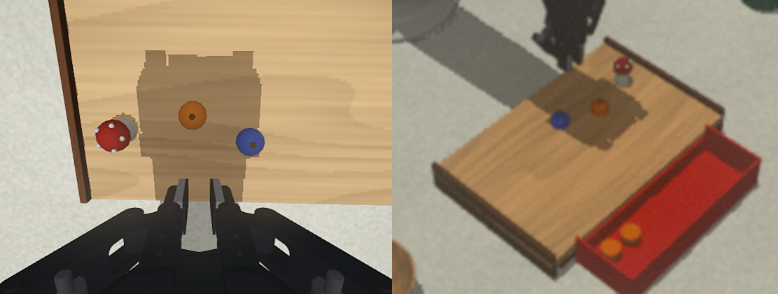

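The charm at (192,116) is about 7 mm left of the finger centre. I'll correct that, then lower the tool.

Emit:
arm_command(
  increments=[
    [[-0.3,0.05,0.5],0.1],
    [[-0.3,0.05,1.0],0.17],
    [[-0.3,0.05,1.4],0.17],
    [[-0.3,0.05,1.4],0.17],
  ],
)

```text
time: 11.75
ee_pos: [0.4235, -0.0071, 0.0799]
tcp_rot: [179.4, 1.0, -91.6]
wrist_force: [-0.1, -0.1, 0.2]
opening: 0.0162
```

```bash
python3 look.py l2;python3 -c "
from h import *
inc(B(-.07,.0643,.056))"
```

```text
11.75 [ 0.4235 -0.0071  0.0799] [-0.0735  0.0542] [-0.1 -0.1  0.2]
11.85 [ 0.4243 -0.007   0.0817] [179.55   0.99 -91.53] 0.016283503329606965 inc [-0.38 -0.12  1.03] roll 0.1
```

View pics/l2.png

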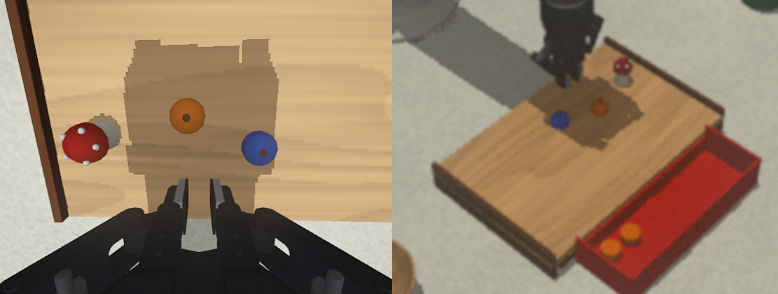

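The tool didn't move sideways, so I'll check the joints.

```bash
python3 -c "
from h import *
from workcell import get_obs
o=get_obs();print(o['q'].round(2),o['qd'].round(2),o['joint_efforts'].round(1))"
```

```text
[ -1.58 -12.03 -23.85  78.63   0.99 179.94] [ 0.19 -0.52  0.89  0.21 -0.04 -0.01] [ -0.1 -32.5  45.5   0.    0.1   0. ]
```

Joint 6 is at its 180° limit. A yaw near -87° frees it, and the fork tolerates a 5° tilt. I'll raise the tool a little and turn back.

Emit:
arm_command(
  increments=[
    [[0,0,-0.2],-0.8],
    [[-0.2,0,-0.2],-0.8],
    [[-0.38,0,-0.2],-0.8],
    [[-0.38,0,-0.2],-0.8],
  ],
)

```text
time: 12.25
ee_pos: [0.4247, 0.003, 0.087]
tcp_rot: [179.7, 1.0, -86.8]
wrist_force: [0.3, 0.9, -0.9]
opening: 0.0163
```

```bash
python3 look.py l3;python3 -c "
from h import *
inc(B(-.07,.0643,.056),-87)
from workcell import get_obs
o=get_obs();print(o['q'].round(2))"
```

```text
12.25 [0.4247 0.003  0.087 ] [-0.0727  0.0644] [ 0.3  0.9 -0.9]
12.35 [0.4246 0.0027 0.0868] [179.64   1.02 -86.75] 0.01603858379177029 inc [ 0.02 -0.12  1.23] roll 0.04
[ -0.28 -12.12 -23.35  79.19   1.   176.46]
```

View pics/l3.png

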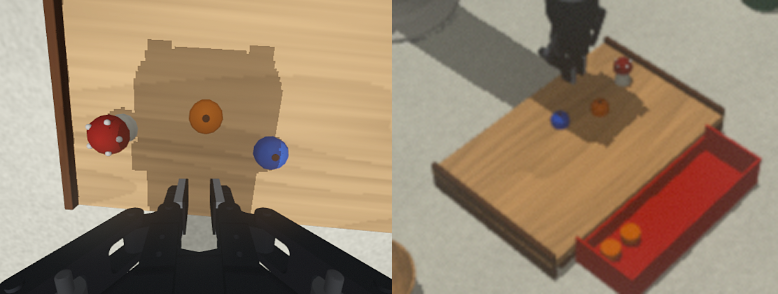

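Now centred, at board y 0.064. The charm at (206,117) lies on the board-x line from the fingers. I'll lower the tool and push along board x, adding +0.09 tool-x per unit forward.

Emit:
arm_command(
  increments=[
    [[0,0,0.4],0],
    [[0,0,0.8],0],
    [[0,0,1.15],0],
    [[0,0,1.22],0],
    [[0.02,-0.2,1.22],0],
  ],
)

```text
time: 12.85
ee_pos: [0.4289, 0.003, 0.0557]
tcp_rot: [179.6, 1.0, -86.8]
wrist_force: [-0.0, -0.6, -0.2]
opening: 0.0164
```

Emit:
arm_command(
  increments=[
    [[0.02,-0.25,0],0],
    [[0.05,-0.5,0],0],
    [[0.07,-0.8,0],0],
    [[0.1,-1.1,0],0],
    [[0.13,-1.4,0],0],
  ],
)

```text
time: 13.35
ee_pos: [0.4648, 0.0017, 0.0554]
tcp_rot: [179.6, 1.0, -86.8]
wrist_force: [0.0, 0.1, 0.5]
opening: 0.0158
```

```bash
python3 look.py l4
```

```text
13.35 [0.4648 0.0017 0.0554] [-0.0326  0.0645] [0.  0.1 0.5]
```

View pics/l4.png

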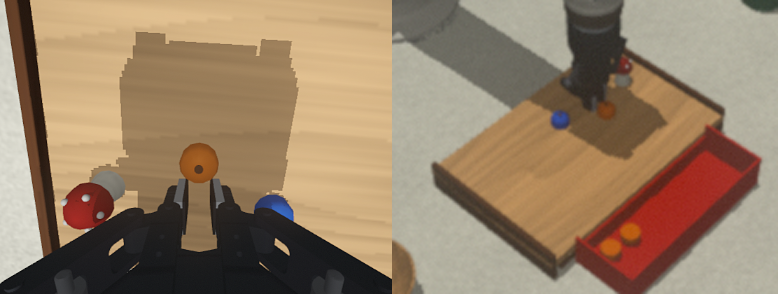

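The charm is seated at (199,162). Mushroom and blue charm are beside the gripper and untouched. I'll continue.

Emit:
arm_command(
  increments=[
    [[0.03,-0.3,0],0],
    [[0.06,-0.6,0],0],
    [[0.09,-0.9,0],0],
    [[0.11,-1.2,0],0],
    [[0.14,-1.5,0],0],
  ],
)

```text
time: 13.95
ee_pos: [0.5033, 0.0003, 0.055]
tcp_rot: [179.6, 1.0, -86.8]
wrist_force: [0.0, -0.6, 0.2]
opening: 0.0158
```

Emit:
arm_command(
  increments=[
    [[0.03,-0.3,0],0],
    [[0.06,-0.6,0],0],
    [[0.09,-0.9,0],0],
    [[0.11,-1.2,0],0],
    [[0.14,-1.5,0],0],
  ],
)

```text
time: 14.45
ee_pos: [0.5415, -0.0011, 0.0546]
tcp_rot: [179.6, 1.0, -86.8]
wrist_force: [-1.1, -0.8, 0.3]
opening: 0.016
```

```bash
python3 look.py l5
```

```text
14.45 [ 0.5415 -0.0011  0.0546] [0.0442 0.0646] [-1.1 -0.8  0.3]
```

View pics/l5.png

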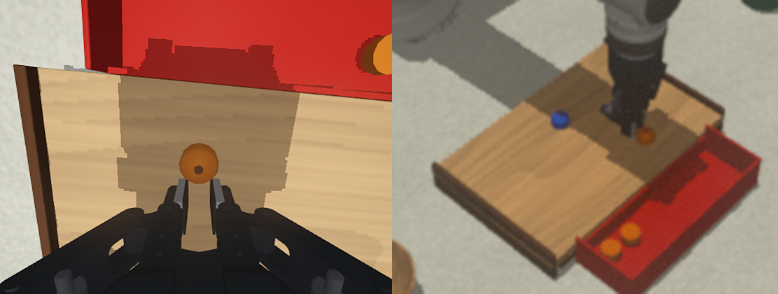

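On track: the charm is at (199,163), well inside the tray's left wall near column 120. Final push.

Emit:
arm_command(
  increments=[
    [[0.03,-0.3,0],0],
    [[0.06,-0.6,0],0],
    [[0.09,-0.9,0],0],
    [[0.11,-1.2,0],0],
    [[0.14,-1.5,0],0],
  ],
)

```text
time: 15.05
ee_pos: [0.58, -0.0025, 0.0541]
tcp_rot: [179.6, 1.0, -86.8]
wrist_force: [-0.1, -0.8, 0.4]
opening: 0.0163
```

Emit:
arm_command(
  increments=[
    [[0.03,-0.3,0],0],
    [[0.06,-0.6,0],0],
    [[0.09,-0.9,0],0],
    [[0.11,-1.2,0],0],
    [[0.14,-1.5,0],0],
  ],
)

```text
time: 15.55
ee_pos: [0.6183, -0.0038, 0.0538]
tcp_rot: [179.6, 1.0, -86.8]
wrist_force: [-0.9, -0.3, -0.8]
opening: 0.0165
```

Emit:
arm_command(
  increments=[
    [[0.03,-0.3,0],0],
    [[0.05,-0.5,0],0],
    [[0.05,-0.5,0],0],
  ],
)

```text
time: 15.85
ee_pos: [0.6314, -0.0044, 0.0535]
tcp_rot: [179.6, 1.0, -86.8]
wrist_force: [-1.4, -0.5, 0.7]
opening: 0.0164
```

```bash
python3 look.py l6
```

```text
15.85 [ 0.6314 -0.0044  0.0535] [0.1341 0.0646] [-1.4 -0.5  0.7]
```

View pics/l6.png

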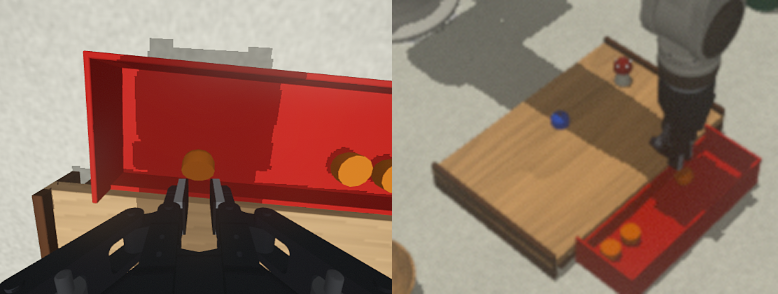

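The third charm seems to be in the tray at (198,165). I'll lift clear and check.

Emit:
arm_command(
  increments=[
    [[0,0.1,-1.3],0],
    [[0,0.1,-2.6],0],
    [[0,0.1,-4.0],0],
    [[0,0.1,-5.5],0],
    [[0,0.1,-6.5],0],
  ],
)

```text
time: 16.45
ee_pos: [0.6296, -0.0074, 0.2192]
tcp_rot: [179.7, 1.0, -86.8]
wrist_force: [0.9, -0.1, 0.8]
opening: 0.0161
```

Emit:
arm_command(
  increments=[
    [[1,1.4,0],0],
    [[2,2.8,0],0],
    [[3,4.2,0],0],
    [[3.5,5.0,0],0],
    [[3.5,5.0,0],0],
  ],
)

```text
time: 16.95
ee_pos: [0.5076, -0.1032, 0.2192]
tcp_rot: [179.8, 1.0, -86.9]
wrist_force: [0.8, 0.3, 0.2]
opening: 0.0162
```

```bash
python3 look.py e1
python3 - <<'E'
from h import *
from workcell import camera
c0=dict(np.load("scene0.npz"));c=camera("scene")
for cc in(c0,c):
  for b in blobs(cc,.02 if cc is c else .049):
    if .2<b[3][0]<.75 and abs(b[3][1])<.3: print(*b, Bi(b[3]).round(3))
  print('-')
c=camera("top")
for b in blobs(c,.02):
    if .2<b[3][0]<.75 and abs(b[3][1])<.3: print(*b)
cv2.imwrite("pics/e2.png",c["frame"][:,:,::-1])
E
```

```text
16.95 [ 0.5076 -0.1032  0.2192] [ 0.0141 -0.0387] [0.8 0.3 0.2]
orange 31 [272.6 207.3] [0.4781 0.0024 0.049 ] [-0.019  0.066]
orange 40 [238. 232.] [ 0.4676 -0.1256  0.049 ] [-0.025 -0.063]
orange 35 [222.7 246. ] [ 0.4704 -0.1863  0.049 ] [-0.02  -0.123]
red 13 [285.  183.4] [0.4568 0.081  0.07  ] [-0.043  0.144]
red 3254 [309.9 264.3] [ 0.6864 -0.1017  0.07  ] [ 0.193 -0.031]
-
orange 79 [321.2 245.9] [ 6.497e-01 -6.000e-04  2.000e-02] [0.152 0.069]
orange 93 [289.3 275.5] [ 0.647 -0.131  0.02 ] [ 0.154 -0.061]
orange 89 [278.5 283.9] [ 0.6429 -0.1686  0.02  ] [ 0.152 -0.099]
red 21 [285.1 184.2] [0.4591 0.0786 0.07  ] [-0.041  0.141]
red 2896 [311.  263.4] [ 0.6867 -0.0977  0.07  ] [ 0.193 -0.027]
-
orange 108 [265.7 165. ] [ 0.6513 -0.0043  0.02  ]
red 2022 [266.6 155.7] [ 0.6585 -0.0078  0.07  ]
red 15 [288.1 135.4] [ 0.7068 -0.062   0.07  ]
red 51 [237.1 238.3] [0.4632 0.0704 0.07  ]
red2 27 [256.4 139.1] [0.7202 0.0155 0.02  ]
red2 14 [265.9 138.2] [ 0.7212 -0.0085  0.02  ]
```

View pics/e1.png

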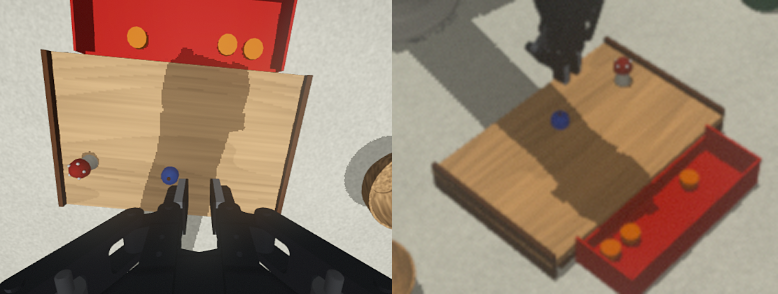

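View pics/e2.png

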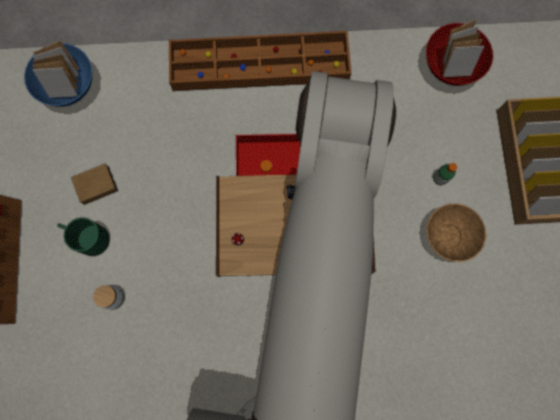

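All three charms show in the tray in the wrist view, at (137,37), (228,44) and (253,48). I'll check depth for their height, then hand in.

Run:
```python
from h import *
from workcell import camera,job_done
c0=dict(np.load("scene0.npz"));c=camera("scene")
def P(c,u,v):
    d=np.median(c["range_z"][int(v)-1:int(v)+2,int(u)-1:int(u)+2]);X=np.linalg.inv(c["K"])@[u,v,1]*d
    return (c["R"].T@(X-c["t"])).round(4)
for u,v in((321,246),(289,275),(278,284)):print("charm top",P(c,u,v))
for cc in(c0,c):
    h=cv2.cvtColor(np.ascontiguousarray(cc["frame"][205:225,240:262]),cv2.COLOR_RGB2HSV)
    print("blue px",cv2.findNonZero(cv2.inRange(h,(105,120,40),(132,255,255))).mean(0))
print(job_done())
```

```text
charm top [ 0.6499 -0.002   0.021 ]
charm top [ 0.6459 -0.131   0.0212]
charm top [ 0.6424 -0.1699  0.0207]
blue px [[10.75757576  9.33333333]]
blue px [[10.68965517 10.24137931]]
the job is handed in; nothing more can be done
None
```

All three orange charms are in the red tray, and the job is handed in. I pushed them one at a time with the fingers held about 16 mm apart, as a fork. The right-hand charm went slightly leftward so it cleared the tray's side wall.

- **Charms:** Depth readings put the tops of all three about 21 mm above the table, so they lie on the tray floor. They sit about 20 mm inside its near side. They look turned over, base up, but the task sets no condition on that.
- **Blue charm and mushroom:** In the scene camera, the blue charm's centre moved less than 1 pixel and the mushroom's no more than 1 pixel. Both look upright and unmoved.
- **Mug, bowl, jar, gift box and bottle:** These look the same in the top view before and after, but I compared them only by eye.
- **Robot:** The wrist force readings stayed at about 2 N or less. The arm was clear of everything at hand-in, at about 17 s of the 54 s allowed.
- **What went wrong:** Joint 6 reached its range limit while I was lining up the left charm. This kept the tool about 10 mm short sideways. I turned the tool back about 5° before touching that charm, and the push then went normally.

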